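# Grade the doming punches into the bench block

## Robot

A 6-joint arm with a two-finger parallel gripper is mounted at the origin on the work surface. World frame = base frame: x ahead of the robot, y to its left, z up, the work surface at z = 0. Lengths are in mm, angles in rad, forces in N, time in s.
With the tool pointing down it reaches from about 400 to 825 mm from the base axis. Payload 7 kg.
Tool frame: the origin (TCP) lies midway between the tips of the shut fingers; the grasp point (between the pads) lies 19 mm behind it (r.hold_point_z is the distance from the TCP to the grasp point, in mm); x points along the fingers, y is the direction in which the jaws open and shut, and the axes are right-handed (so a half turn about x gives the same grasp; the last joint's range is limited). The gripper opens to 88 mm and grips with 3 to 60 N. Pads are 19 mm wide; open, the fingers measure 130 mm over their backs; the gripper's body (78 mm by 193 mm) begins 47 mm behind the grasp point.
Start: joints at [1.552, 0.359, 0.012, 0, -1.224, -0.288], TCP at [203.865, 643.455, 226.561] pointing down, gripper open.
Joint ranges: [-3.07, 3.07], [-1.43, 2.12], [-1.02, 1.25], [-3.03, 1.67], [-3.05, -0], [-3.03, 3.03]. Speed limits (rad/s): [2.39, 2.39, 3.01, 3.14, 3.14, 3.14].

## Interface

Orientations are given as a unit quaternion [w, x, y, z].
In Python, from workcell import r gives the robot as it stands.
- The arm moves only by the tool apply_moves, never from a script. Its argument "targets" is text: rows parted by semicolons, each of 7 numbers parted by spaces: the finger opening in mm, from 0 to 87.6, then the shift along the world's x, y, z in units of 25 mm (1.0 is 25 mm), then the turn, a rotation vector about the world's x, y, z in rad. A call has 1 to 20 rows; each row is the pose to reach, as a shift and turn from the pose measured when the call began; what a row does not reach only later rows make up. A row lasts 1/10 s, in which the tool goes at most 50 mm and 8.59 degrees, less where a joint would pass 70% of its speed; a pose out of reach is approached as far as the arm can. A call with a gripper value outside its range is refused whole. The fingers move at their own pace and stop on an object; "newtons" is the grip in N (left out, the last holds). Time passes only in rows, so rows that repeat a pose let the fingers close. It gives the time, the measured TCP pose, the force and the opening at its end, in the units of the state.
- r.get_obs(): the state, without advancing time (a new reading comes with each control period).
- r.capture(name): name is "scene" or "top"; returns (picture, depth): 384x512x3 uint8, red, green, blue; 384x512 float32, mm along the optical axis (not along the pixel's ray), 0 where there is no reading.
- r.camera_info(name): a dict with "camera_matrix" (3x3 intrinsics, pixels), "dist_coeffs" ([k1, k2, p1, p2, k3] as OpenCV has them; the pictures are not rectified), "rvec" (rotation vector, rad) and "tvec" (3), from world to camera coordinates, as OpenCV has them. Camera axes: x right, y down, z forward; pixel columns grow to the right and rows downward; lengths in mm; the calibration is good to about 2 mm. A picture is of the moment at which its call begins. camera_info takes no time and is no camera call.
- r.job_done(): hands the job in, once; it reports no verdict.
The state is a dict: "clock": time; "qpos": joint angles; "dq": joint speeds; "effort": joint torques, N m; "tool_pos": TCP position; "eef_rot": TCP orientation; "ft_force": force on the tool from outside, world axes, zero at the start; "torque": the same for the moment, N m; "opening": finger opening in mm.
Only numpy, scipy, OpenCV 4.12 (cv2) and the standard library are available. Lean on these libraries where they do the work, as an engineer would, in place of code of your own. Each camera call takes 0.05 s, during which the arm holds its last target. There are 200 camera calls.

## Task

The four steel doming punches stand mixed up in the dark steel block. Move them all to the empty pale wooden block and grade them by head size along the row: the widest head in the hole nearest the small red anvil, then the next widest, down to the narrowest in the hole farthest from it. Stand each punch fully down in its hole and leave the oil bottle standing.

Things in the scene. Friction and masses are not known exactly. Their poses are not given: they have to be found in the camera images.
- punch_a: The narrowest steel doming punch: head 20 mm across. All four: 110 mm long; foot tapering from 4 to 16 mm over its lowest 14 mm; round dark 16 mm shank; from 80 to 104 mm up a bright straight-sided round head (grip there), then a 6 mm dome. Origin at the foot's end, z up to the head. Stands loosely in its hole, may lean 0.09 rad. 0.1 to 0.6 kg.
- punch_b: The second narrowest steel doming punch: head 28 mm across. All four: 110 mm long; foot tapering from 4 to 16 mm over its lowest 14 mm; round dark 16 mm shank; from 80 to 104 mm up a bright straight-sided round head (grip there), then a 6 mm dome. Origin at the foot's end, z up to the head. Stands loosely in its hole, may lean 0.09 rad. 0.1 to 0.6 kg.
- punch_c: The second widest steel doming punch: head 36 mm across. All four: 110 mm long; foot tapering from 4 to 16 mm over its lowest 14 mm; round dark 16 mm shank; from 80 to 104 mm up a bright straight-sided round head (grip there), then a 6 mm dome. Origin at the foot's end, z up to the head. Stands loosely in its hole, may lean 0.09 rad. 0.1 to 0.6 kg.
- punch_d: The widest steel doming punch: head 44 mm across. All four: 110 mm long; foot tapering from 4 to 16 mm over its lowest 14 mm; round dark 16 mm shank; from 80 to 104 mm up a bright straight-sided round head (grip there), then a 6 mm dome. Origin at the foot's end, z up to the head. Stands loosely in its hole, may lean 0.09 rad. 0.1 to 0.6 kg.
- steel_block: Dark steel block where the punches start, one to a hole, in any order: 215 mm long (y), 50 mm wide (x), 60 mm high, fixed. Origin at the centre of its underside, z up. Four 18 mm square holes in a row at x = 0, y = -82.5, -27.5, 27.5, 82.5 mm, 50 mm deep: floors 10 mm above the origin.
- wood_block: Pale wooden block, empty at the start, the target: 215 mm long (y), 60 mm wide (x), 60 mm high, fixed. Origin at the centre of its underside, z up. Four 18 mm square holes in a row at x = 0, y = -82.5, -27.5, 27.5, 82.5 mm, 50 mm deep: floors 10 mm above the origin. The red anvil stands off one of its ends, a plain round metal tin off the other.
- anvil: Small red bench anvil with a bright steel face, fixed, about 110 by 45 mm and 61 mm high, standing off one end (+y or -y) of the wooden block, its centre about 155 mm from the block's centre. Origin at the centre of its underside, z up.
- oil_bottle: White oil bottle with a red cap, loose, 44 mm in diameter, 105 mm high, upright on the bench beyond the blocks. Origin at the centre of its underside, z up.
Not all that is in view belongs to the job. Leave any purple look-alike of the punch_d alone. Several things have the shape of the wood_block; the one meant has the colours described above.

How it is judged (in metres and radians):
At the end, for the whole second after the job is handed in: All four punches rest in the wooden block, each foot within 8 mm of its hole's centre and at most 6 mm above its floor, leaning under 0.15 rad; head widths fall from the anvil's end to the other; the oil bottle stands (within 0.15 rad) (x of punch_a in the frame of wood_block between -0.008 and 0.008 m and z of each of punch_a, punch_b, punch_c, punch_d in the frame of wood_block below 0.016 m and angle between each of punch_a, punch_b, punch_c, punch_d, oil_bottle's own z axis and vertical below 0.15 rad and linear speed of each of punch_a, punch_b, punch_c, punch_d below 0.02 m/s and angular speed of each of punch_a, punch_b, punch_c, punch_d below 0.2 rad/s and x of punch_b in the frame of wood_block between -0.008 and 0.008 m and x of punch_c in the frame of wood_block between -0.008 and 0.008 m and x of punch_d in the frame of wood_block between -0.008 and 0.008 m and ((y of anvil in the frame of wood_block above 0 m and y of punch_a in the frame of wood_block between -0.0905 and -0.0745 m and y of punch_b in the frame of wood_block between -0.0355 and -0.0195 m and y of punch_c in the frame of wood_block between 0.0195 and 0.0355 m and y of punch_d in the frame of wood_block between 0.0745 and 0.0905 m) or (y of anvil in the frame of wood_block below 0 m and y of punch_a in the frame of wood_block between 0.0745 and 0.0905 m and y of punch_b in the frame of wood_block between 0.0195 and 0.0355 m and y of punch_c in the frame of wood_block between -0.0355 and -0.0195 m and y of punch_d in the frame of wood_block between -0.0905 and -0.0745 m))); the robot touches nothing.
It fails at once if the oil bottle is knocked over (angle between oil_bottle's own z axis and vertical above 0.6 rad).
It also fails if it takes over 115 s, if anything falls off the work surface, if the arm or the gripper's body presses on something with over 40 N, if the wrist force passes 120 N, or if a joint passes its speed limit or range.

## Working session

There is one attempt and no reset: what is moved stays moved. The work goes in short steps, Python scripts to look and compute and a tool call to move; the robot and the scene stay as the last step left them, time stands still between calls to the robot, and variables do not carry over. Pictures are saved under pics/ and viewed, about 12 in all and at most 16, crops included, and the job is handed in when it is done.

Besides the shell and the picture viewer there is one more tool, called after "Request:" by a JSON object that holds its "fn" and its "kwargs". apply_moves: Moves the arm, as the interface text tells. Its arguments: {"type":"object","properties":{"targets":{"type":"string"},"newtons":{"type":"number"}},"required":["targets"]}

```bash
mkdir -p pics; ls
python3 - <<'E'
from workcell import r
import cv2,numpy as np
o=r.get_obs();print({k:np.round(v,3) for k,v in o.items()}, r.hold_point_z)
for n in("scene","top"):
    p,d=r.capture(n);np.savez(f"{n}0.npz",p=p,d=d);cv2.imwrite(f"pics/{n}0.png",cv2.resize(p[...,::-1],(800,600)))
    i=r.camera_info(n);R=cv2.Rodrigues(np.array(i["rvec"]))[0];print(n,np.round(i["camera_matrix"],1).tolist(),i["dist_coeffs"],"campos",-R.T@np.array(i["tvec"]).ravel(),"\n",R.round(3))
E
```

```text
pics
{'clock': np.float64(0.0), 'qpos': array([ 1.552,  0.359,  0.011, -0.   , -1.224, -0.288]), 'dq': array([ 0.   , -0.   , -0.   ,  0.   ,  0.001,  0.001]), 'effort': array([ 1.0000e-03, -5.8272e+01,  2.9306e+01,  6.9970e+00,  7.0000e-03,
       -0.0000e+00]), 'tool_pos': array([203.72, 642.99, 225.59]), 'eef_rot': array([ 0.107, -0.699,  0.109,  0.699]), 'ft_force': array([ 0.226,  0.145, -0.46 ]), 'torque': array([-0.003,  0.011,  0.054]), 'opening': np.float64(87.398)} 18.8
scene [[380.5, 0.0, 250.1], [0.0, 380.5, 190.3], [0.0, 0.0, 1.0]] [-0.12203759  0.          0.          0.          0.        ] campos [ 905.65851698 -591.83241282  595.29951893] 
 [[ 0.828  0.561  0.007]
 [ 0.342 -0.495 -0.799]
 [-0.445  0.663 -0.602]]
top [[456.2, 0.0, 252.0], [0.0, 456.2, 201.1], [0.0, 0.0, 1.0]] [-0.02196773  0.          0.          0.          0.        ] campos [ 308.58788034   -5.91799362 1023.52056597] 
 [[-0.026 -1.    -0.005]
 [-0.982  0.026 -0.186]
 [ 0.186 -0.    -0.983]]
```

View pics/scene0.png

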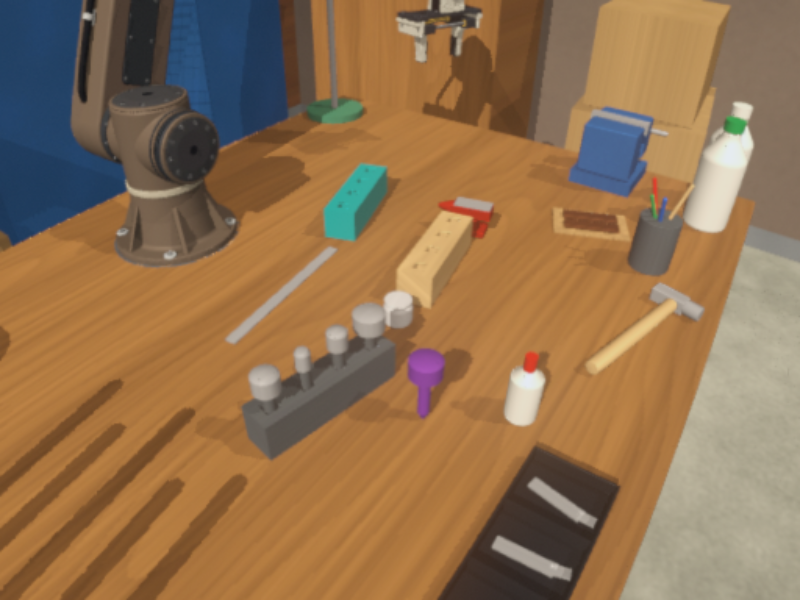

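View pics/top0.png

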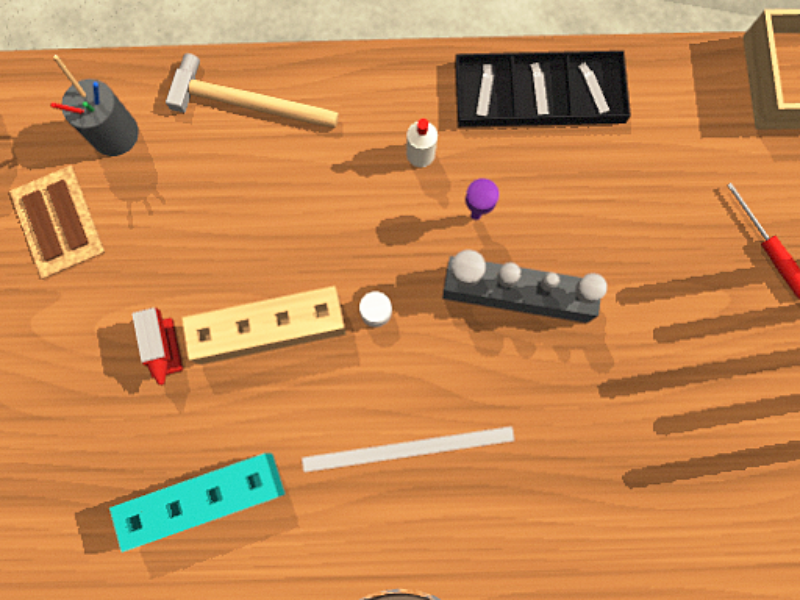

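The pale block is at about (262,325) in the top picture; the teal one at (197,500) is the same shape in the wrong colour. The anvil is at the pale block's left (+y) end. The steel block's heads, left to right, are at (467,266), (510,274), (552,281) and (592,287), and the purple look-alike is at (482,195). Next I measure them.

```bash
cat > h.py <<'E'
import cv2,numpy as np
from workcell import r
def cam(n):
    i=r.camera_info(n);R=cv2.Rodrigues(np.array(i["rvec"]))[0];t=np.array(i["tvec"]).ravel()
    return np.array(i["camera_matrix"]),np.array(i["dist_coeffs"]),R,t
def rays(n,uv):
    K,D,R,t=cam(n);q=cv2.undistortPoints(np.array(uv,float).reshape(-1,1,2),K,D)[:,0]
    return -R.T@t,np.c_[q,np.ones(len(q))]@R
def onz(n,uv,z):
    c,d=rays(n,uv);return c+d*((z-c[2])/d[:,2])[:,None]
def cloud(n,d):
    v,u=np.mgrid[:384,:512];c,ry=rays(n,np.c_[u.ravel(),v.ravel()])
    return (c+ry*d.ravel()[:,None]).reshape(384,512,3)
def proj(n,P):
    K,D,R,t=cam(n);return cv2.projectPoints(np.array(P,float),cv2.Rodrigues(R)[0],t,K,D)[0][:,0]
def comps(m,amin=8):
    k,l,s,c=cv2.connectedComponentsWithStats(m.astype(np.uint8));return [(l==i,s[i,4],c[i]) for i in range(1,k) if s[i,4]>=amin]
E
python3 - <<'E'
from h import *
z=np.load("top0.npz");p,d=z["p"],z["d"];P=cloud("top",d)
hsv=cv2.cvtColor(p,cv2.COLOR_RGB2HSV)
# wood top
roi=np.zeros((384,512),bool);roi[175:240,112:225]=1
m=roi&(P[...,2]>50)&(P[...,2]<70)
print("wood top z",np.median(P[m][:,2]))
m2=roi&(hsv[...,2]>170)&(hsv[...,1]<140)&(abs(P[...,2]-60)<8)&(np.arange(512)>116)
big=max(comps(m2),key=lambda c:c[1]);c=max(cv2.findContours(big[0].astype(np.uint8),cv2.RETR_EXTERNAL,2)[0],key=cv2.contourArea)
box=cv2.boxPoints(cv2.minAreaRect(c));W=onz("top",box,60);print("wood corners",W.round(1).tolist(),"c",W.mean(0).round(1),np.linalg.norm(W-np.roll(W,1,0),axis=1).round(1))
hull=cv2.fillPoly(np.zeros((384,512),np.uint8),[cv2.convexHull(c)],1)>0
er=cv2.erode(hull.astype(np.uint8),np.ones((5,5)))>0
for q in comps(er&(hsv[...,2]<150),12):
    print("hole",q[1],q[2].round(1),onz("top",[q[2]],60).round(1).tolist())
# heads
roi=np.zeros((384,512),bool);roi[155:210,280:395]=1
for q in comps(roi&(P[...,2]>85),6):
    X=P[q[0]];print("head",q[1],q[2].round(1),"zmax",X[:,2].max().round(1),"axis",onz("top",[q[2]],112).round(1).tolist(),"mean",X.mean(0).round(1), "range",np.ptp(X,axis=0).round(1), "eqdia",round(2*(q[1]/np.pi)**.5*np.median(d[q[0]])/456.2,1))
m=roi&(abs(P[...,2]-60)<5);c=np.argwhere(m)[:,::-1];box=cv2.boxPoints(cv2.minAreaRect(c.astype(np.float32)));S=onz("top",box,60);print("steel",S.round(1).tolist(),S.mean(0).round(1),np.linalg.norm(S-np.roll(S,1,0),axis=1).round(1))
# bottle, tin, anvil, purple heights
for nm,(u,v) in dict(bottle=(270,90),tin=(240,197),anvil=(96,214),purple=(308,124)).items():
    B=P[v-14:v+15,u-14:u+15].reshape(-1,3);B=B[B[:,2]>25];print(nm,B.mean(0).round(0),B.min(0).round(0),B.max(0).round(0))
a=p[150:250,80:410][...,::-1];cv2.imwrite("pics/crop.png",cv2.resize(a,None,fx=2.4,fy=2.4,interpolation=cv2.INTER_CUBIC))
E
```

```text
wood top z 59.679538726635656
wood corners [[494.0, 288.6, 60.0], [533.3, 76.6, 60.0], [473.8, 65.2, 60.0], [435.3, 274.9, 60.0]] c [484.1 176.3  60. ] [ 60.3 215.6  60.6 213.2]
hole 34 [204.9 197.1] [[502.6, 95.2, 60.0]]
hole 38 [179.8 202.4] [[492.4, 149.2, 60.0]]
hole 38 [154.9 207.8] [[481.9, 202.9, 60.0]]
hole 40 [130.2 213.2] [[471.6, 255.9, 60.0]]
head 405 [298.6 171.4] zmax 1023.5 axis [[540.9, -103.5, 112.0]] mean [ 538.5 -102.5  121.3] range [256.9 119.5 936.9] eqdia 46.5
head 184 [324.9 175.7] zmax 1023.5 axis [[530.3, -157.1, 112.0]] mean [ 528.8 -156.1  118.2] range [238.1 165.7 934.7] eqdia 31.3
head 110 [351.3 180.3] zmax 1023.5 axis [[519.2, -210.8, 112.0]] mean [ 517.5 -208.9  119.9] range [221.6 216.8 936.7] eqdia 24.2
head 302 [377.6 184.5] zmax 1023.5 axis [[509.1, -264.1, 112.0]] mean [ 508.  -262.8  116.5] range [220.1 277.7 933.6] eqdia 39.9
steel [[522.4, -75.0, 60.0], [572.9, -85.2, 60.0], [530.3, -298.0, 60.0], [480.5, -285.8, 60.0]] [ 526.5 -186.    60. ] [214.9  51.5 217.   51.3]
bottle [739. -50.  74.] [309. -73.  25.] [ 769.   -6. 1024.]
tin [501.  21.  55.] [309.  -6.  26.] [ 527.   43. 1024.]
anvil [471. 329.  60.] [309.  -6.  25.] [ 506.  355. 1024.]
purple [ 640. -127.  108.] [ 309. -151.   26.] [ 668.   -6. 1024.]
```

View pics/crop.png

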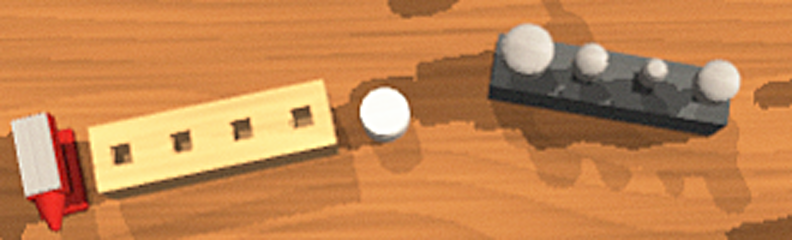

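The crop confirms it: pale block at left with the red anvil at its +y end, and the steel block's heads from +y to -y are D, B, A, C. Next I cross-check with the scene camera and work out the tool axes.

Run:
```python
from h import *
from scipy.spatial.transform import Rotation as Ro
o=r.get_obs();q=o["eef_rot"];M=Ro.from_quat(np.r_[q[1:],q[0]]).as_matrix();print("tool axes cols\n",M.round(3))
z=np.load("top0.npz");p,d=z["p"],z["d"];g=cv2.cvtColor(p,cv2.COLOR_RGB2GRAY)
# hole outlines in top with looser threshold
for u,v in [(204.9,197.1),(179.8,202.4),(154.9,207.8),(130.2,213.2)]:
    u0,v0=int(u)-9,int(v)-9;b=cv2.resize(p[v0:v0+19,u0:u0+19],None,fx=8,fy=8,interpolation=cv2.INTER_CUBIC)
    f=b[...,2].astype(int);top=np.percentile(f,85);m=f<top*0.8
    k=[c for c in comps(m,500) if np.linalg.norm(c[2]-[76,76])<35];k=max(k,key=lambda c:c[1]);c=np.argwhere(k[0])[:,::-1].astype(np.float32)
    (cc,sz,a)=cv2.minAreaRect(c);px=(np.array(cc)+.5)/8-.5+[u0,v0];print("hole",px.round(1),(np.array(sz)/8*2.1).round(1),onz("top",[px],60)[0].round(1))
z=np.load("scene0.npz");p,d=z["p"],z["d"];P=cloud("scene",d)
X=P.reshape(-1,3);
m=(abs(P[...,2]-60)<4)&(abs(P[...,0]-484)<70)&(abs(P[...,1]-176)<125)&(p[...,0]>150)&(p[...,2]>80)
big=max(comps(m),key=lambda c:c[1])[0];c=np.argwhere(big)[:,::-1];W=onz("scene",c,60)
print("scene wood: median z",np.median(P[big][:,2]),"minarea",cv2.minAreaRect(W[:,:2].astype(np.float32)))
m=(P[...,2]>85)&(P[...,2]<130)&(P[...,0]>470)&(P[...,0]<580)&(P[...,1]>-310)&(P[...,1]<-60)
for q in comps(m,8):
    X=P[q[0]];print("head",q[1],q[2].round(1),onz("scene",[q[2]],104)[0].round(1),"zmax",X[:,2].max().round(1))
    # horizontal circle fit on side points
z=np.load("top0.npz");Pt=cloud("top",z["d"])
for h in [(298.6,171.4),(324.9,175.7),(351.3,180.3),(377.6,184.5)]: print(onz("top",[h],104)[0].round(1))
for nm,(u,v) in dict(bottle=(270,90),tin=(240,197),purple=(308,124)).items():
    B=Pt[v-16:v+17,u-16:u+17].reshape(-1,3);B=B[(B[:,2]>20)&(B[:,2]<200)];print(nm,np.median(B,0).round(0),B.min(0).round(0),B.max(0).round(0))
```

```text
tool axes cols
 [[-0.    -0.302 -0.953]
 [-0.002 -0.953  0.302]
 [-1.     0.002 -0.   ]]
hole [204.7 198.5] [19.4 22.6] [499.6  95.6  60. ]
hole [180.4 203.3] [19.4 19.7] [490.3 148.1  60. ]
hole [155.4 208.5] [19.5 19.5] [480.4 201.8  60. ]
hole [130.1 213.8] [19.7 18.9] [470.3 256.   60. ]
scene wood: median z 60.37463281751343 minarea ((486.6225891113281, 173.53070068359375), (61.896175384521484, 222.0375518798828), 11.102579116821289)
head 417 [236.  204.7] [ 546.4 -107.2  104. ] zmax 120.9
head 235 [215.5 216.9] [ 535.4 -160.8  104. ] zmax 121.0
head 171 [193.4 230.5] [ 525.3 -215.4  104. ] zmax 121.3
head 404 [169.1 243.9] [ 512.4 -267.9  104. ] zmax 121.8
[ 543.  -104.4  104. ]
[ 532.4 -158.5  104. ]
[ 521.1 -212.6  104. ]
[ 510.8 -266.4  104. ]
bottle [740. -50.  71.] [727. -73.  21.] [769. -31. 109.]
tin [504.  22.  41.] [484.   0.  21.] [527.  43.  45.]
purple [ 641. -128.  106.] [ 624. -151.   20.] [ 668. -107.  112.]
```

Request:
{"fn": "apply_moves", "kwargs": {"targets": "87 13.64 -29.95 -1 0 0 -1.458;87 13.64 -29.95 -1 0 0 -1.458;87 13.64 -29.95 -1 0 0 -1.458;87 13.64 -29.95 -1 0 0 -1.458;87 13.64 -29.95 -1 0 0 -1.458;87 13.64 -29.95 -1 0 0 -1.458;87 13.64 -29.95 -1 0 0 -1.458;87 13.64 -29.95 -1 0 0 -1.458;87 13.64 -29.95 -1 0 0 -1.458;87 13.64 -29.95 -1 0 0 -1.458;87 13.64 -29.95 -1 0 0 -1.458;87 13.64 -29.95 -1 0 0 -1.458;87 13.64 -29.95 -1 0 0 -1.458;87 13.64 -29.95 -1 0 0 -1.458;87 13.64 -29.95 -1 0 0 -1.458;87 13.64 -29.95 -1 0 0 -1.458;87 13.64 -29.95 -1 0 0 -1.458;87 13.64 -29.95 -1 0 0 -1.458;87 13.64 -29.95 -1 0 0 -1.458;87 13.64 -29.95 -1 0 0 -1.458"}}

```text
clock: 2.1
tool_pos: [544.4, -105.1, 200.6]
eef_rot: [0.546, -0.449, 0.546, 0.45]
ft_force: [0.2, 0.6, -0.4]
opening: 87.5
```

Request:
{"fn": "apply_moves", "kwargs": {"targets": "87 0 0 -1.5 0 0 0;87 0 0 -3 0 0 0;87 0 0 -4 0 0 0;87 0 0 -4.7 0 0 0;87 0 0 -4.7 0 0 0;40 0 0 -4.7 0 0 0;40 0 0 -4.7 0 0 0;40 0 0 -4.7 0 0 0;40 0 0 -4.7 0 0 0;40 0 0 -4.7 0 0 0;40 0 0 -4.7 0 0 0;40 0 0 -4.7 0 0 0;40 0 0 -4.7 0 0 0", "newtons": 40}}

```text
clock: 3.4
tool_pos: [544.5, -105.2, 83.2]
eef_rot: [0.546, -0.449, 0.546, 0.45]
ft_force: [0.9, 0.2, 0.7]
opening: 43.2
```

Request:
{"fn": "apply_moves", "kwargs": {"targets": "30 0 0 0 0 0 0;30 0 0 1 0 0 0;30 0 0 2.5 0 0 0;30 0 0 4 0 0 0;30 0 0 5 0 0 0;30 0 0 5 0 0 0;30 0 0 5 0 0 0"}}

```text
clock: 4.1
tool_pos: [543.9, -105.0, 207.6]
eef_rot: [0.546, -0.448, 0.546, 0.45]
ft_force: [-0.2, -0.3, -4.2]
opening: 43.0
```

```bash
cat > look.py <<'E'
# usage: look.py name -> measures the held punch's shank axis from the scene camera
import sys
from h import *
from scipy.spatial.transform import Rotation as Ro
o=r.get_obs();t=np.array(o["tool_pos"]);q=o["eef_rot"];M=Ro.from_quat(np.r_[q[1:],q[0]]).as_matrix()
print("tcp",t.round(1),"x axis",M[:,0].round(3),"F",np.round(o["ft_force"],1),"open",round(float(o["opening"]),1))
for n in("scene","top"):
    p,d=r.capture(n);P=cloud(n,d);D=P-t
    m=(np.hypot(D[...,0],D[...,1])<25)&(D[...,2]<2)&(D[...,2]>-80)
    if n=="scene":
        X=P[m];c=r and -cam(n)[2].T@cam(n)[3]
        v=(X.mean(0)-c)[:2];v/=np.linalg.norm(v)
        print(n,m.sum(),"zmin",X[:,2].min().round(1),"expected foot z",round(t[2]-73,1))
        for a,b in((-72,-64),(-58,-45),(-45,-30),(-30,-14)):
            k=m&(D[...,2]>a)&(D[...,2]<b)
            vs=np.argwhere(k)
            if len(vs)<5: continue
            rows=[]
            for row in np.unique(vs[:,0]):
                cs=vs[vs[:,0]==row,1]; rows.append(((cs.min()+cs.max())/2,row))
            # silhouette mid ray, at the tcp range; lateral offset
            L=onz(n,rows,t[2]+(a+b)/2);lat=np.array([-v[1],v[0]])
            dep=(P[k]-t)[:,:2]@v
            print(a,b,"lateral",((L[:,:2]-t[:2])@lat).mean().round(1),"along",(dep.min()+8 if a>-60 else np.nan),"v",v.round(2))
    u=proj(n,[t])[0].astype(int);x0=int(np.clip(u[0]-64,0,384));y0=int(np.clip(u[1]-60,0,264))
    cv2.imwrite(f"pics/{sys.argv[1]}_{n}.png",cv2.resize(p[y0:y0+120,x0:x0+128,::-1],None,fx=4,fy=4,interpolation=cv2.INTER_CUBIC))
E
python3 look.py d1; python3 -c "
import cv2,numpy as np
cv2.imwrite('pics/d1.png',cv2.resize(np.hstack([cv2.imread('pics/d1_scene.png'),cv2.imread('pics/d1_top.png')]),(800,375)))"
```

```text
tcp [ 543.9 -105.   207.6] x axis [-0.002  0.001 -1.   ] F [-0.2 -0.3 -4.2] open 43.0
scene 207 zmin 134.8 expected foot z 134.6
-72 -64 lateral 0.4 along nan v [-0.6  0.8]
-58 -45 lateral -0.6 along -2.349226380025927 v [-0.6  0.8]
-45 -30 lateral -0.2 along -2.09856103412762 v [-0.6  0.8]
-30 -14 lateral -0.8 along -1.4480306859360805 v [-0.6  0.8]
```

View pics/d1.png

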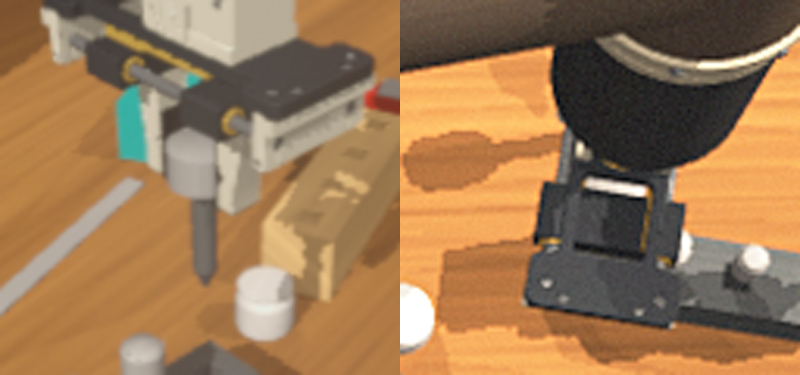

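The picture shows punch D held upright below the jaws, foot at about (205,280) in the left half, with a measured offset within 1–2 mm. I carry it over the hole at the anvil end.

Request:
{"fn": "apply_moves", "kwargs": {"targets": "30 -0.6 3 0 0 0 0.08;30 -1.2 6 0 0 0 0.16;30 -1.8 9 0 0 0 0.25;30 -2.4 12 0 0 0 0.33;30 -2.95 14.44 0 0 0 0.381;30 -2.95 14.44 0 0 0 0.381;30 -2.95 14.44 0 0 0 0.381;30 -2.95 14.44 0 0 0 0.381;30 -2.95 14.44 -1 0 0 0.381;30 -2.95 14.44 -2 0 0 0.381;30 -2.95 14.44 -2.4 0 0 0.381;30 -2.95 14.44 -2.4 0 0 0.381;30 -2.95 14.44 -2.4 0 0 0.381"}}

```text
clock: 5.5
tool_pos: [469.9, 255.8, 146.6]
eef_rot: [0.45, -0.544, 0.453, 0.545]
ft_force: [-0.3, -0.1, -2.8]
opening: 43.5
```

```bash
python3 look.py d2
```

```text
tcp [469.9 255.8 146.6] x axis [-0.005 -0.002 -1.   ] F [-0.3 -0.1 -2.8] open 43.5
scene 126 zmin 77.7 expected foot z 73.6
-72 -64 lateral 2.7 along nan v [-0.46  0.89]
-58 -45 lateral 2.7 along -2.75211675537407 v [-0.46  0.89]
-45 -30 lateral 2.0 along -2.730111523519886 v [-0.46  0.89]
-30 -14 lateral 2.1 along -1.1547899169044928 v [-0.46  0.89]
```

View pics/d2_scene.png

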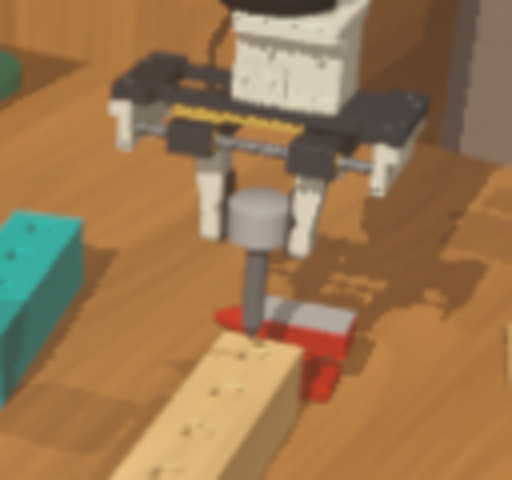

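Request:
{"fn": "apply_moves", "kwargs": {"targets": "30 0 0 -0.4 0 0 0;30 0 0 -0.7 0 0 0;30 0 0 -0.9 0 0 0;30 0 0 -0.9 0 0 0"}}

```text
clock: 6.0
tool_pos: [469.7, 255.6, 123.9]
eef_rot: [0.45, -0.543, 0.453, 0.545]
ft_force: [-0.1, -0.9, -3.4]
opening: 43.1
```

Request:
{"fn": "apply_moves", "kwargs": {"targets": "30 0 0 -0.2 0 0 0;30 0 0 -0.4 0 0 0;30 0 0 -0.4 0 0 0"}}

```text
clock: 6.3
tool_pos: [470.1, 255.9, 113.4]
eef_rot: [0.45, -0.544, 0.453, 0.545]
ft_force: [2.9, -0.0, -3.5]
opening: 43.4
```

Request:
{"fn": "apply_moves", "kwargs": {"targets": "30 0.04 0 -0.3 0 0 0;30 0.04 0 -0.6 0 0 0;30 0.04 0 -0.9 0 0 0;30 0.04 0 -1.15 0 0 0;30 0.04 0 -1.15 0 0 0"}}

```text
clock: 6.8
tool_pos: [470.8, 255.9, 83.8]
eef_rot: [0.45, -0.544, 0.453, 0.545]
ft_force: [-0.5, 1.9, -3.7]
opening: 43.3
```

Request:
{"fn": "apply_moves", "kwargs": {"targets": "60 0 0 0 0 0 0;87 0 0 0 0 0 0;87 0 0 0 0 0 0;87 0 0 0 0 0 0;87 0 0 1.5 0 0 0;87 0 0 3 0 0 0;87 0 0 4.7 0 0 0;87 0.15 -2 4.7 0 0 -0.05;87 0.3 -4 4.7 0 0 -0.1;87 0.47 -6 4.7 0 0 -0.15;87 0.6 -8 4.7 0 0 -0.2;87 0.78 -10 4.7 0 0 -0.24;87 0.93 -12 4.7 0 0 -0.28;87 1.1 -14 4.7 0 0 -0.32;87 1.25 -16 4.7 0 0 -0.36;87 1.4 -18 4.7 0 0 -0.381;87 1.55 -20 4.7 0 0 -0.381;87 1.63 -20.92 4.7 0 0 -0.381;87 1.63 -20.92 4.7 0 0 -0.381;87 1.63 -20.92 4.7 0 0 -0.381"}}

```text
clock: 8.8
tool_pos: [511.2, -267.8, 201.0]
eef_rot: [0.545, -0.447, 0.548, 0.45]
ft_force: [-0.8, -0.1, -0.0]
opening: 86.7
```

Run:
```python
from h import *
p,d=r.capture("top");P=cloud("top",d)
print(r.get_obs()["opening"])
m=(abs(P[...,0]-485)<75)&(abs(P[...,1]-175)<120)&(P[...,2]>85)&(P[...,2]<140)
for q in comps(m,20): print(q[1],q[2].round(1),onz("top",[q[2]],104)[0].round(1),"zmax",P[q[0]][:,2].max())
p,d=r.capture("scene");P=cloud("scene",d)
m=(abs(P[...,0]-485)<75)&(abs(P[...,1]-175)<120)&(P[...,2]>85)&(P[...,2]<140)
for q in comps(m,20): print(q[1],q[2].round(1),onz("scene",[q[2]],104)[0].round(1),"zmax",P[q[0]][:,2].max())
cv2.imwrite("pics/s2.png",cv2.resize(p[100:300,130:400,::-1],(800,593)))
```

```text
86.90435591924978
436 [125.1 211.1] [468.8 254.6 104. ] zmax 121.94660060303227
218 [289.9 127.1] [470.  253.6 104. ] zmax 121.54998417624665
```

View pics/s2.png

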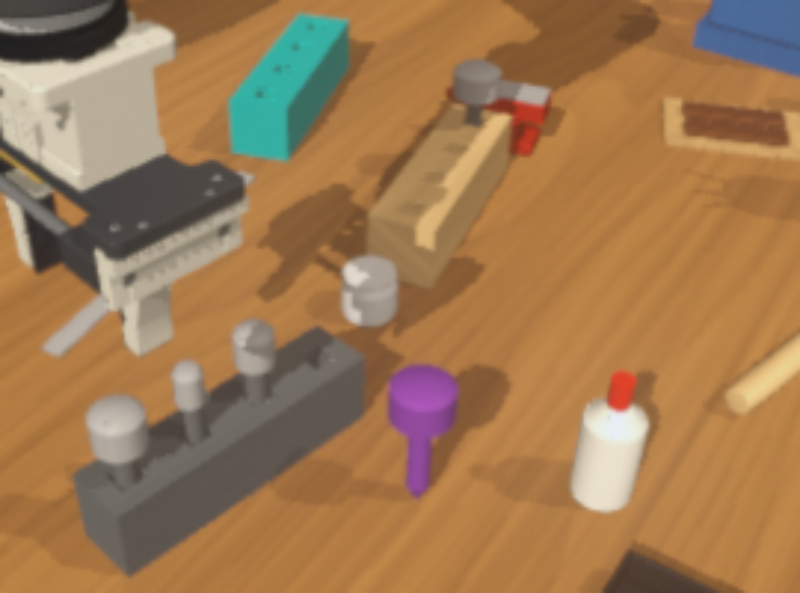

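The picture shows D seated at the anvil end, head at (478,80), with its top at the right height. The gripper is above C at (118,425), and the bottle is standing. Now I grip C.

Request:
{"fn": "apply_moves", "kwargs": {"targets": "87 0 0 -1.5 0 0 0;87 0 0 -3 0 0 0;87 0 0 -4 0 0 0;87 0 0 -4.7 0 0 0;87 0 0 -4.7 0 0 0;30 0 0 -4.7 0 0 0;30 0 0 -4.7 0 0 0;30 0 0 -4.7 0 0 0;30 0 0 -4.7 0 0 0;30 0 0 -4.7 0 0 0;30 0 0 -4.7 0 0 0;30 0 0 -4.7 0 0 0;30 0 0 -4.7 0 0 0;30 0 0 -3.5 0 0 0;30 0 0 -2 0 0 0;30 0 0 -0.5 0 0 0;30 0 0 0.2 0 0 0;30 0 0 0.2 0 0 0;30 0 0 0.2 0 0 0"}}

```text
clock: 10.8
tool_pos: [510.9, -266.2, 205.5]
eef_rot: [0.545, -0.448, 0.548, 0.451]
ft_force: [-0.5, 0.3, -3.1]
opening: 35.5
```

```bash
python3 look.py c1
```

```text
tcp [ 510.9 -266.2  205.5] x axis [-0.006  0.001 -1.   ] F [-0.5  0.3 -3.1] open 35.5
scene 228 zmin 133.1 expected foot z 132.5
-72 -64 lateral -1.0 along nan v [-0.77  0.63]
-58 -45 lateral -0.2 along -2.098387037214316 v [-0.77  0.63]
-45 -30 lateral -0.3 along -1.7124279272959537 v [-0.77  0.63]
-30 -14 lateral 2.1 along -1.576647422719624 v [-0.77  0.63]
```

Request:
{"fn": "apply_moves", "kwargs": {"targets": "30 -0.12 2 0.1 0 0 0.05;30 -0.25 4 0.1 0 0 0.1;30 -0.38 6 0.1 0 0 0.15;30 -0.5 8 0.1 0 0 0.2;30 -0.63 10 0.1 0 0 0.25;30 -0.76 12 0.1 0 0 0.3;30 -0.9 14 0.1 0 0 0.35;30 -1 16 0.1 0 0 0.381;30 -1.12 17.6 0.1 0 0 0.381;30 -1.19 18.72 0.1 0 0 0.381;30 -1.19 18.72 0.1 0 0 0.381;30 -1.19 18.72 0 0 0 0.381;30 -1.19 18.72 -1.5 0 0 0.381;30 -1.19 18.72 -2.4 0 0 0.381;30 -1.19 18.72 -2.4 0 0 0.381;30 -1.19 18.72 -2.8 0 0 0.381;30 -1.19 18.72 -3.26 0 0 0.381;30 -1.19 18.72 -3.26 0 0 0.381"}}

```text
clock: 12.7
tool_pos: [480.2, 201.2, 122.0]
eef_rot: [0.449, -0.542, 0.454, 0.546]
ft_force: [-1.8, -0.2, -2.8]
opening: 35.2
```

Request:
{"fn": "apply_moves", "kwargs": {"targets": "30 0.02 0.02 -0.2 0 0 0;30 0.02 0.02 -0.4 0 0 0;30 0.02 0.02 -0.4 0 0 0"}}

```text
clock: 13.0
tool_pos: [480.6, 201.7, 111.5]
eef_rot: [0.449, -0.542, 0.454, 0.546]
ft_force: [0.1, 0.6, -2.8]
opening: 34.9
```

Request:
{"fn": "apply_moves", "kwargs": {"targets": "30 0 0 -0.3 0 0 0;30 0 0 -0.6 0 0 0;30 0 0 -0.9 0 0 0;30 0 0 -1.12 0 0 0;30 0 0 -1.12 0 0 0"}}

```text
clock: 13.5
tool_pos: [480.9, 201.9, 83.5]
eef_rot: [0.448, -0.543, 0.454, 0.546]
ft_force: [-1.7, 0.5, 3.6]
opening: 35.5
```

Request:
{"fn": "apply_moves", "kwargs": {"targets": "50 0 0 0 0 0 0;87 0 0 0 0 0 0;87 0 0 0 0 0 0;87 0 0 0 0 0 0;87 0 0 0 0 0 0;87 0 0 1.5 0 0 0;87 0 0 3 0 0 0;87 0 0 4.7 0 0 0;87 0.3 -2 4.7 0 0 -0.05;87 0.6 -4 4.7 0 0 -0.1;87 0.9 -6 4.7 0 0 -0.15;87 1.2 -8 4.7 0 0 -0.21;87 1.5 -10 4.7 0 0 -0.27;87 1.8 -12 4.7 0 0 -0.33;87 2.12 -14 4.7 0 0 -0.381;87 2.12 -14.46 4.7 0 0 -0.381;87 2.12 -14.46 4.7 0 0 -0.381;87 2.12 -14.46 4.7 0 0 -0.381"}}

```text
clock: 15.3
tool_pos: [533.5, -159.6, 200.7]
eef_rot: [0.544, -0.446, 0.549, 0.451]
ft_force: [0.1, -0.6, 0.2]
opening: 87.2
```

```bash
cat > chk.py <<'E'
from h import *
p,d=r.capture("top");P=cloud("top",d)
m=(P[...,0]>440)&(P[...,0]<590)&(abs(P[...,1])<310)&(P[...,2]>85)&(P[...,2]<140)
for q in comps(m,20): print(q[1],q[2].round(1),onz("top",[q[2]],104)[0].round(1),"zmax",P[q[0]][:,2].max().round(1))
E
python3 chk.py
```

```text
59 [144.4 204.3] [481.9 215.1 104. ] zmax 120.6
434 [125.1 211.1] [468.7 254.6 104. ] zmax 122.5
```

Request:
{"fn": "apply_moves", "kwargs": {"targets": "87 0 0 -1.5 0 0 0;87 0 0 -3 0 0 0;87 0 0 -4 0 0 0;87 0 0 -4.7 0 0 0;87 0 0 -4.7 0 0 0;20 0 0 -4.7 0 0 0;20 0 0 -4.7 0 0 0;20 0 0 -4.7 0 0 0;20 0 0 -4.7 0 0 0;20 0 0 -4.7 0 0 0;20 0 0 -4.7 0 0 0;20 0 0 -4.7 0 0 0;20 0 0 -4.7 0 0 0;20 0 0 -4.7 0 0 0;20 0 0 -3.5 0 0 0;20 0 0 -2 0 0 0;20 0 0 -0.5 0 0 0;20 0 0 0.2 0 0 0;20 0 0 0.2 0 0 0;20 0 0 0.2 0 0 0"}}

```text
clock: 17.35
tool_pos: [533.0, -158.7, 205.0]
eef_rot: [0.544, -0.446, 0.549, 0.452]
ft_force: [0.4, -0.5, -4.1]
opening: 27.1
```

```bash
python3 look.py b1
```

```text
tcp [ 533.  -158.7  205. ] x axis [-0.01   0.002 -1.   ] F [ 0.4 -0.5 -4.1] open 27.1
scene 228 zmin 133.6 expected foot z 132.0
-72 -64 lateral -1.3 along nan v [-0.65  0.76]
-58 -45 lateral -0.9 along -1.9216717203168763 v [-0.65  0.76]
-45 -30 lateral -0.3 along -1.1696364040497045 v [-0.65  0.76]
-30 -14 lateral 0.6 along -1.758563011306153 v [-0.65  0.76]
```

Request:
{"fn": "apply_moves", "kwargs": {"targets": "20 -0.27 2 0.1 0 -0.01 0.06;20 -0.54 4 0.1 0 -0.01 0.12;20 -0.81 6 0.1 0 -0.01 0.18;20 -1.08 8 0.1 0 -0.01 0.24;20 -1.36 10 0.1 0 -0.01 0.31;20 -1.6 11.6 0.1 0 -0.01 0.381;20 -1.68 12.26 0.1 0 -0.01 0.381;20 -1.68 12.26 0.1 0 -0.01 0.381;20 -1.68 12.26 0 0 -0.01 0.381;20 -1.68 12.26 -1.5 0 -0.01 0.381;20 -1.68 12.26 -2.4 0 -0.01 0.381;20 -1.68 12.26 -2.4 0 -0.01 0.381;20 -1.68 12.26 -2.8 0 -0.01 0.381;20 -1.68 12.26 -3.25 0 -0.01 0.381;20 -1.68 12.26 -3.25 0 -0.01 0.381"}}

```text
clock: 18.95
tool_pos: [490.1, 147.2, 121.8]
eef_rot: [0.45, -0.544, 0.453, 0.545]
ft_force: [-0.2, -0.2, -3.1]
opening: 27.1
```

Request:
{"fn": "apply_moves", "kwargs": {"targets": "20 0.03 0.03 -0.2 0 0 0;20 0.03 0.03 -0.4 0 0 0;20 0.03 0.03 -0.4 0 0 0"}}

```text
clock: 19.25
tool_pos: [490.6, 147.9, 111.3]
eef_rot: [0.45, -0.544, 0.453, 0.545]
ft_force: [-0.2, 1.3, -3.1]
opening: 26.8
```

Request:
{"fn": "apply_moves", "kwargs": {"targets": "20 0.01 0.02 -0.3 0 0 0;20 0.01 0.02 -0.6 0 0 0;20 0.01 0.02 -0.9 0 0 0;20 0.01 0.02 -1.12 0 0 0;20 0.01 0.02 -1.12 0 0 0"}}

```text
clock: 19.75
tool_pos: [490.9, 148.2, 83.1]
eef_rot: [0.449, -0.544, 0.453, 0.545]
ft_force: [-1.1, -0.7, 1.3]
opening: 27.1
```

Request:
{"fn": "apply_moves", "kwargs": {"targets": "50 0 0 0 0 0 0;87 0 0 0 0 0 0;87 0 0 0 0 0 0;87 0 0 0 0 0 0;87 0 0 0 0 0 0;87 0 0 1.5 0 0 0;87 0 0 3 0 0 0;87 0 0 4.7 0 0 0;87 0.2 -2 4.7 0 0 -0.05;87 0.4 -4 4.7 0 0 -0.1;87 0.6 -6 4.7 0 0 -0.15;87 0.8 -8 4.7 0 0 -0.21;87 1 -10 4.7 0 0 -0.27;87 1.2 -12 4.7 0 0 -0.33;87 1.29 -14 4.7 0 0 -0.381;87 1.29 -14.49 4.7 0 0 -0.381;87 1.29 -14.49 4.7 0 0 -0.381;87 1.29 -14.49 4.7 0 0 -0.381"}}

```text
clock: 21.55
tool_pos: [522.9, -213.9, 200.3]
eef_rot: [0.545, -0.448, 0.548, 0.45]
ft_force: [0.4, 0.4, 0.9]
opening: 87.0
```

```bash
python3 chk.py
```

```text
183 [177.7 200.1] [489.  146.6 104. ] zmax 122.5
294 [151.3 205.5] [479.2 200.7 104. ] zmax 123.0
436 [125.  211.1] [468.7 254.6 104. ] zmax 122.3
```

Request:
{"fn": "apply_moves", "kwargs": {"targets": "87 0 0 -1.5 0 0 0;87 0 0 -3 0 0 0;87 0 0 -4 0 0 0;87 0 0 -4.7 0 0 0;87 0 0 -4.7 0 0 0;12 0 0 -4.7 0 0 0;12 0 0 -4.7 0 0 0;12 0 0 -4.7 0 0 0;12 0 0 -4.7 0 0 0;12 0 0 -4.7 0 0 0;12 0 0 -4.7 0 0 0;12 0 0 -4.7 0 0 0;12 0 0 -4.7 0 0 0;12 0 0 -4.7 0 0 0;12 0 0 -3.5 0 0 0;12 0 0 -2 0 0 0;12 0 0 -0.5 0 0 0;12 0 0 0.2 0 0 0;12 0 0 0.2 0 0 0;12 0 0 0.2 0 0 0"}}

```text
clock: 23.6
tool_pos: [522.6, -213.1, 204.9]
eef_rot: [0.545, -0.448, 0.548, 0.45]
ft_force: [0.2, 0.8, -2.5]
opening: 19.6
```

```bash
python3 look.py a1
```

```text
tcp [ 522.6 -213.1  204.9] x axis [-0.006 -0.    -1.   ] F [ 0.2  0.8 -2.5] open 19.6
scene 234 zmin 133.1 expected foot z 131.9
-72 -64 lateral -0.0 along nan v [-0.71  0.7 ]
-58 -45 lateral -1.8 along -1.7172829151355806 v [-0.71  0.7 ]
-45 -30 lateral -0.8 along -1.3374181104017602 v [-0.71  0.7 ]
-30 -14 lateral -0.8 along -1.31629545382326 v [-0.71  0.7 ]
```

Request:
{"fn": "apply_moves", "kwargs": {"targets": "12 -0.13 2 0.1 0 -0.006 0.06;12 -0.27 4 0.1 0 -0.006 0.12;12 -0.4 6 0.1 0 -0.006 0.18;12 -0.54 8 0.1 0 -0.006 0.24;12 -0.68 10 0.1 0 -0.006 0.31;12 -0.8 11.6 0.1 0 -0.006 0.381;12 -0.84 12.31 0.1 0 -0.006 0.381;12 -0.84 12.31 0.1 0 -0.006 0.381;12 -0.84 12.31 0 0 -0.006 0.381;12 -0.84 12.31 -1.5 0 -0.006 0.381;12 -0.84 12.31 -2.4 0 -0.006 0.381;12 -0.84 12.31 -2.4 0 -0.006 0.381;12 -0.84 12.31 -2.8 0 -0.006 0.381;12 -0.84 12.31 -3.25 0 -0.006 0.381;12 -0.84 12.31 -3.25 0 -0.006 0.381"}}

```text
clock: 25.2
tool_pos: [500.5, 94.1, 121.6]
eef_rot: [0.45, -0.544, 0.453, 0.544]
ft_force: [-0.1, 0.4, -2.0]
opening: 19.4
```

Request:
{"fn": "apply_moves", "kwargs": {"targets": "12 0.02 0 -0.2 0 0 0;12 0.02 0 -0.4 0 0 0;12 0.02 0 -0.4 0 0 0"}}

```text
clock: 25.5
tool_pos: [500.8, 94.0, 111.2]
eef_rot: [0.45, -0.544, 0.453, 0.544]
ft_force: [0.6, -0.7, -1.4]
opening: 19.2
```

Request:
{"fn": "apply_moves", "kwargs": {"targets": "12 0.01 0 -0.3 0 0 0;12 0.01 0 -0.6 0 0 0;12 0.01 0 -0.9 0 0 0;12 0.01 0 -1.12 0 0 0;12 0.01 0 -1.12 0 0 0"}}

```text
clock: 26.0
tool_pos: [501.0, 93.9, 82.6]
eef_rot: [0.45, -0.544, 0.453, 0.545]
ft_force: [-1.0, 0.8, 1.3]
opening: 19.0
```

Release, rise, and back off toward −y so the cameras see the block.

Request:
{"fn": "apply_moves", "kwargs": {"targets": "50 0 0 0 0 0 0;87 0 0 0 0 0 0;87 0 0 0 0 0 0;87 0 0 0 0 0 0;87 0 0 0 0 0 0;87 0 0 1.5 0 0 0;87 0 0 3 0 0 0;87 0 0 4.7 0 0 0;87 0 -2 4.7 0 0 0;87 0 -4 4.7 0 0 0;87 0 -6 4.7 0 0 0;87 0 -8 4.7 0 0 0;87 0 -10 4.7 0 0 -0.1;87 0 -12 4.7 0 0 -0.2;87 0 -12 4.7 0 0 -0.2;87 0 -12 4.7 0 0 -0.2"}}

```text
clock: 27.6
tool_pos: [500.4, -207.4, 199.8]
eef_rot: [0.502, -0.495, 0.506, 0.496]
ft_force: [-0.7, 0.5, -0.1]
opening: 86.9
```

```bash
python3 chk.py
python3 - <<'E'
from h import *
p,d=r.capture("scene");q,_=r.capture("top");print(np.round(r.get_obs()["ft_force"],1))
a=cv2.resize(p[90:290,210:410,::-1],(400,400),interpolation=2);b=cv2.resize(q[60:260,80:280,::-1],(400,400),interpolation=2);cv2.imwrite("pics/fin.png",np.hstack([a,b]))
E
```

```text
30 [203.8 194.3] [499.6  92.7 104. ] zmax 120.7
183 [177.7 200.1] [489.  146.6 104. ] zmax 122.3
294 [151.3 205.5] [479.1 200.8 104. ] zmax 121.8
438 [125.1 211.1] [468.8 254.5 104. ] zmax 122.4
[ 0.7 -0.5 -0.4]
```

View pics/fin.png

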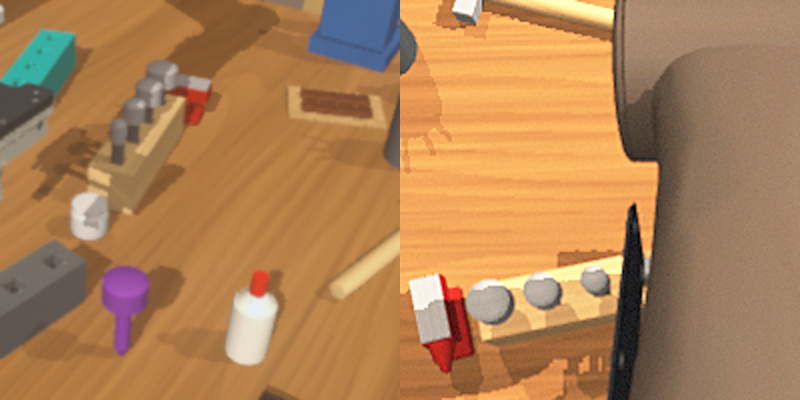

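The picture shows all four punches in the pale block, widest by the red anvil, heads at (162,75), (148,92), (135,112) and (119,130). The bottle is standing at (250,325) and the gripper is clear.

```bash
python3 -c "
from workcell import r
print(r.job_done())"
```

```text
the job is handed in; nothing more can be done
None
```

I moved all four punches to the pale wooden block, graded 44, 36, 28 and 20 mm from the anvil's (+y) end, and handed the job in at about 28 s.

- **Seating:** the last checks put all four dome tops at 121–122 mm (120 mm expected when fully down). The heads sit about 54.5 mm apart, where the holes are 55 mm apart.
- **Forces and surroundings:** every insertion stayed under 4 N of push. The bottle was upright and the gripper was clear of everything.
- **Camera disagreement:** the two cameras differ by about 3 mm, within their calibration, so I worked from the mean of both.
- **Less certain:** the arm partly hid the narrowest punch from the top camera in the last check. Its height comes from a small visible patch, the scene picture and the floor contact felt on insertion.

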